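Draw the inspection mirror out to its second stop and hold it over the vase

TASK

Get the telescopic inspection mirror ready to look at the glaze inside the painted vase. With the mirror still in its slotted wooden rest, squeeze the handle at the side button so that the button goes right in, and draw the handle straight back, past the first stop, to the second stop (fully out); then let the button go so that it springs out and locks the rod. Take the handle behind the button, ease it forward a little to free the collar, lift the mirror out of the rest and finish while holding it, level and still, with the small round mirror over the middle of the vase's mouth, a few centimetres above the rim; do not touch the vase with it, leave the vase and the other things where they stand, and do not put the mirror down or let go of it at the end.

Things in the scene. Friction and masses are not known exactly. Their poses are not given: they have to be found in the camera images.
- tool_rest: Fixed wooden rest: board 100 x 330 mm (long along its y), its top at z = 14 mm. A slotted cheek stands across it from y = 149 to 161 mm, 84 mm wide, top at z = 52 mm; slot 14 mm wide on x = 0, floor at z = 24 mm, open upwards. The mirror's rod lies in the slot, handle on the -y side, collar and mirror beyond the cheek. Origin: centre of the underside; z up.
- mirror_stick: Telescopic mirror's handle: black flat bar, 24 wide (x), 170 long (y), 32 mm high (z), loose on the board; 0.17 kg in all. Origin: centre of its underside; +y to the mirror, button on the -x side. Starts at y = 49 mm of the rest; drawn to the rest's -y, the collar catches on the cheek and the rod comes out, handle still on the board. Ease it 3 to 5 mm to +y to free the collar before lifting.
- button_face (a point): Middle of the outer face of the round steel button, 15 mm across, on the handle's -x side, 55 mm to +y of its origin, 16 mm above its underside; 6 mm proud when out, 2 mm when in; moves with the button. Gripping the handle across its width here with 10 N or more pushes it right in (spring: 3 N to start, 6 N fully in). Let go at a stop, it springs out and locks. Axes as the handle's.
- mirror_button (a joint): Travel of the button in m: 0 = out, its pin in a slot of the rod (locked); 0.004 = right in, rod free to slide; about 0.003 = let go between stops: the pin rides on the rod and drops into the next slot, so keep the button in to pass the first stop.
- mirror_rod (a joint): How far the rod is drawn out of the handle, in m: 0 at the start (locked); first stop 0.060; second stop 0.120, with a hard end stop at 0.121. The slots have 1.5 mm of play either way. With the button in, sliding takes about 2 N (friction, no spring).
- grip (a point): Place to carry the handle by: on its middle line, 16 mm above its underside, 5 mm to -y of its origin, so 60 mm behind the button, which stays free when the handle is gripped across its width here. Axes as the handle's.
- mirror_glass (a point): Centre of the round mirror (36 mm across, fixed at 45 degrees, glass facing down and back) at the rod's end, on the rod's axis 16 mm above the level of the handle's underside; 148 mm to +y of the handle's origin with the rod in, 268 mm at the second stop (273 mm from point grip). Its lower edge is 14 mm below this point. Rod 10 mm thick; collar 22 mm, 26 to 34 mm nearer the handle.
- vase: Small white vase painted in blue, 80 mm across the belly, 105 mm tall, mouth in the middle of its top (z = 105 mm); stands loose on the table. Origin: centre of its underside.
- jar_blue: Bystander: screw-lid glaze jar, 61 mm across, 75 mm tall. Origin: centre of its underside.
- jar_green: Bystander: slightly smaller screw-lid glaze jar, 57 mm across, 68 mm tall. Origin: centre of its underside.
- cone_pack: Bystander: three small pyrometric cones in a clay bar, 28 x 92 mm, 63 mm tall. Origin: centre of its underside.
- bowl: Bystander: glazed bowl, 127 mm across, 67 mm tall. Origin: centre of its underside.
- brush_flat: Bystander: decorating brush 217 mm long, 15 mm thick, lying on the table in front of the rest. Origin: centre of its underside; long along its y.

How it is judged:
On the way, in this order (a step that is already met when the one before it is completed fails the run):
1. the button is pushed right in while the mirror lies in its rest (value of joint mirror_button above 0.0034 m and value of joint mirror_rod below 0.055 m and z of grip in the frame of tool_rest below 0.06 m), for 0.1 s.
2. the rod is drawn out to the second stop and the button has sprung out and locked it, the mirror still lying in its rest (value of joint mirror_rod above 0.1165 m and value of joint mirror_button below 0.0015 m and z of grip in the frame of tool_rest below 0.06 m), for 0.2 s.
At the end, for the whole second after the job is handed in: Handle held by the gripper, still, over 100 mm up, level to 15 degrees; rod out over 116.5 mm and button out (under 1.5 mm); mirror centre within 30 mm of the vase axis from above and 15 to 85 mm above its rim; no contact with rest or vase; vase upright (value of joint mirror_rod above 0.1165 m and value of joint mirror_button below 0.0015 m and horizontal distance between mirror_glass and vase below 0.03 m and height (world z) of mirror_glass between 0.12 and 0.19 m and height (world z) of grip above 0.1 m and angle between mirror_stick's own z axis and vertical below 0.26 rad and contact force between mirror_stick and the fingers above 1 N and contact force between mirror_stick and tool_rest below 0.1 N and contact force between mirror_stick and vase below 0.1 N and linear speed of mirror_stick below 0.03 m/s and angle between vase's own z axis and vertical below 0.1 rad); the arm keeps its last pose, push and grip.
It fails at once if the vase is shifted by more than 10 mm (distance of vase from where it was at the start of the episode above 0.01 m).
It fails at once if the mirror knocks the vase (over 1 N) (contact force between mirror_stick and vase above 1 N).
It fails at once if another thing on the table is shifted by more than 20 mm (distance of any of jar_blue, jar_green, cone_pack, bowl, brush_flat from where it was at the start of the episode above 0.02 m).
It also fails if it takes over 48 s, if anything falls off the work surface, if the arm or the gripper's body presses on something with over 40 N, if the wrist force passes 120 N, or if a joint passes its speed limit or range.

ROBOT

A 6-joint arm with a two-finger parallel gripper is mounted at the origin on a cart in front of the work surface, level with it; the furniture and walls round the work are solid. World frame = base frame: x ahead of the robot, y to its left, z up, the work surface at z = 0. Lengths are in m, angles in rad, forces in N, time in s.
With the tool pointing down it reaches from about 0.3 to 0.825 m from the base axis. Payload 5.4 kg.
Tool frame: the origin (TCP) lies at the very end of the fingers, on their centre line; the grasp point (between the pads) lies 19 mm behind it; z points along the fingers, x is the direction in which the jaws open and shut, and the axes are right-handed (so a half turn about z gives the same grasp; the last joint's range is limited). The gripper opens to 92 mm and grips with 3 to 60 N. Pads are 20 mm wide; open, the fingers measure 128 mm over their backs; the gripper's body (75 mm by 189 mm) begins 69 mm behind the grasp point.
Start: joints at [-1.477, 0.158, 1.597, -0, 1.386, -0.21], TCP at [0.172, -0.549, 0.215] pointing down, gripper open.
Joint ranges: [-2.91, 2.91], [-0.94, 2.29], [0.18, 2.7], [-1.29, 4.43], [0.17, 2.64], [-3, 3]. Speed limits (rad/s): [2.57, 2.57, 3.14, 3.14, 3.14, 3.14].

INTERFACE

Orientations are given as a rotation vector (axis times angle).
In Python, from workcell import bot gives the robot as it stands. Calls block until the motion is done:
- bot.goto(position, orientation): joint-space move of the TCP to a pose.
- bot.line_to(position, rot=None, max_speed=0.15): straight line of the TCP; rot=None keeps the orientation; max_speed is the mean speed in m/s.
- bot.set_joints(angles): joint-space move.
- bot.set_gripper(opening, newtons=None): opening from 0.0 (shut) to 1.0 (fully open); newtons is the grip in N (None keeps the last); returns when the fingers have stopped.
- bot.hold(seconds).
- bot.inverse_kinematics(position, orientation): joint angles nearest the present ones, or None.
- bot.read_camera(name): name is "side" or "top"; returns a dict with "pixels" (480x640x3 uint8, blue, green, red), "fx", "fy", "cx", "cy" (pixels), "R" (3x3) and "t" (3): a world point X has camera coordinates R X + t. Camera axes: x right, y down, z forward; pixel columns grow to the right and rows downward; lengths in m; the calibration is good to about 2 mm. A picture is of the moment at which its call begins. There is no depth.
A pose or a line that the arm cannot do raises bot.MotionError and nothing moves.
- bot.job_done(): hands the job in, once; it reports no verdict.
Readings, each from a call of its own:
- bot.current_clock(): time.
- bot.current_joints(): joint angles.
- bot.current_joint_vel(): joint speeds.
- bot.current_effort(): joint torques, N m.
- bot.current_ee_pos(): TCP position.
- bot.current_tool_rot(): TCP orientation.
- bot.current_contact_force(): force on the tool from outside, world axes, zero at the start.
- bot.current_ft_torque(): the same for the moment, N m.
- bot.current_opening(): opening from 0.0 (shut) to 1.0 (fully open).
Only numpy, scipy, OpenCV 4.12 (cv2) and the standard library are available. Lean on these libraries where they do the work, as an engineer would, in place of code of your own. Each camera call takes 0.05 s, during which the arm holds its last target.

## Working session

There is one attempt and no reset: what is moved stays moved. The work goes in short steps, each a Python script; the robot and the scene stay as the last script left them, time stands still between calls to the robot, and variables do not carry over. Pictures are saved under pics/ and viewed, and the job is handed in when it is done.

```bash
mkdir -p pics; ls; python3 - <<'E'
from workcell import bot
import cv2,numpy as np
for n in ("side","top"):
    c=bot.read_camera(n); cv2.imwrite(f"pics/{n}0.png",c["pixels"])
    print(n,c["fx"],c["fy"],c["cx"],c["cy"],np.round(c["R"],4).tolist(),np.round(c["t"],4).tolist())
print(bot.current_clock(),bot.current_tool_rot(),bot.current_opening())
E
```

```text
pics
side 446.5079916417607 446.5079916417607 319.2985765148796 236.06074181355376 [[-0.8878, -0.4596, 0.0217], [-0.2564, 0.455, -0.8528], [0.3821, -0.7627, -0.5218]] [0.4021, 0.192, 0.7551]
top 538.7390721253773 538.7390721253773 313.2095757113799 236.88377586153928 [[0.0292, -0.9995, 0.013], [-0.9904, -0.0307, -0.1347], [0.135, -0.0089, -0.9908]] [-0.0816, 0.5099, 1.4836]
0.1 [-2.53099375e+00  1.85900426e+00  1.74299621e-03] 0.9979268575960956
```

View pics/side0.png

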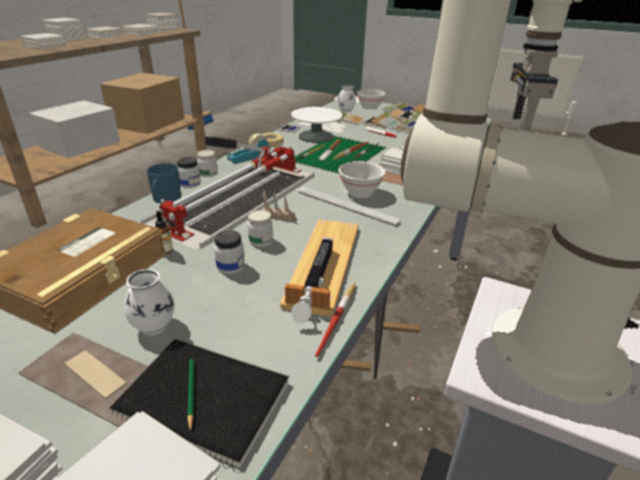

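View pics/top0.png

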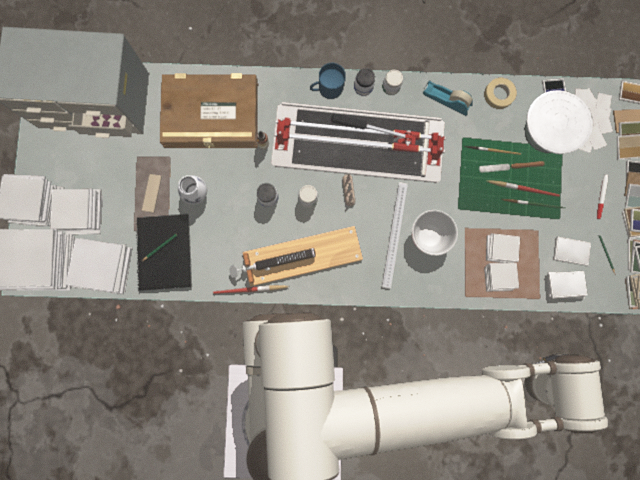

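The top view shows the rest at about (302,257), mirror head at (236,271), handle (255–315,260), vase mouth at about (191,186) and brush at (250,290). I'll zoom in to measure these.

```bash
python3 - <<'E'
import cv2,numpy as np
t=cv2.imread("pics/top0.png")[165:305,170:370]
cv2.imwrite("pics/top0z.png",cv2.resize(t,None,fx=4,fy=4,interpolation=cv2.INTER_CUBIC))
s=cv2.imread("pics/side0.png")[200:360,110:370]
cv2.imwrite("pics/side0z.png",cv2.resize(s,None,fx=3,fy=3,interpolation=cv2.INTER_CUBIC))
E
```

```text
(no output)
```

View pics/top0z.png

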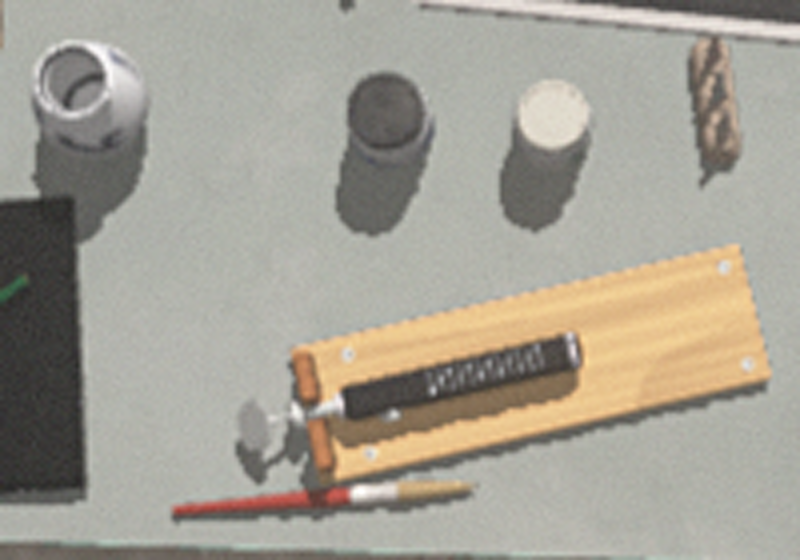

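View pics/side0z.png

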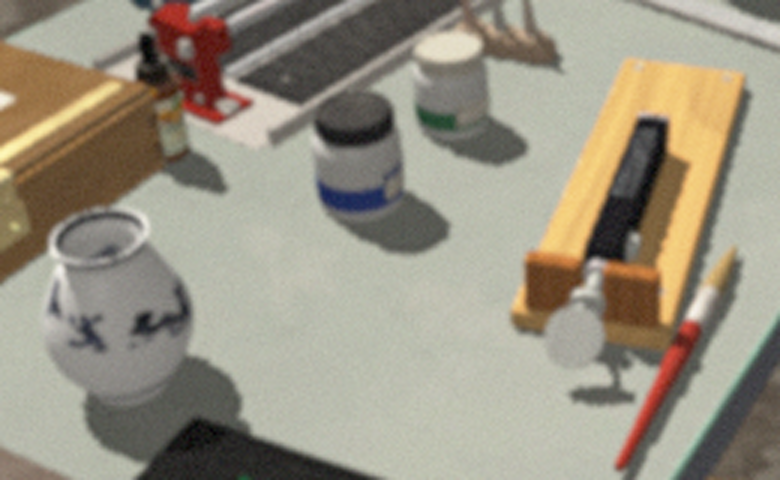

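```bash
cat > h.py <<'E'
import cv2,numpy as np
from workcell import bot
def cast(c,uv,z):
    uv=np.atleast_2d(np.array(uv,float)); R=np.array(c["R"]);t=np.array(c["t"])
    d=np.c_[(uv[:,0]-c["cx"])/c["fx"],(uv[:,1]-c["cy"])/c["fy"],np.ones(len(uv))]@R
    C=-R.T@t; return C+d*((z-C[2])/d[:,2])[:,None]
def proj(c,X):
    p=np.atleast_2d(X)@np.array(c["R"]).T+np.array(c["t"]); return np.c_[c["fx"]*p[:,0]/p[:,2]+c["cx"],c["fy"]*p[:,1]/p[:,2]+c["cy"]]
E
python3 - <<'E'
from h import *
c=bot.read_camera("top");s=bot.read_camera("side")
np.set_printoptions(precision=4,suppress=True)
print("camtop",-np.array(c["R"]).T@c["t"],"side",-np.array(s["R"]).T@s["t"])
im=c["pixels"];hsv=cv2.cvtColor(im,cv2.COLOR_BGR2HSV)
roi=np.zeros(im.shape[:2],np.uint8);roi[215:288,238:372]=255
m=cv2.inRange(hsv,(8,70,60),(30,255,255))&roi
m=cv2.morphologyEx(m,cv2.MORPH_OPEN,np.ones((3,3)))
k=max(cv2.findContours(m,0,1)[0],key=cv2.contourArea)
X=cast(c,k[:,0,:],0.014)
r=cv2.minAreaRect(X[:,:2].astype(np.float32));print("board",r,cv2.boxPoints(r))
cheek=cv2.inRange(hsv,(5,120,60),(14,255,200))&roi
b=cv2.inRange(hsv,(0,0,0),(179,255,70))&roi; b[:,:250]=0
b=cv2.morphologyEx(b,cv2.MORPH_OPEN,np.ones((3,3)))
k=max(cv2.findContours(b,0,1)[0],key=cv2.contourArea)
X=cast(c,k[:,0,:],0.046)
r=cv2.minAreaRect(X[:,:2].astype(np.float32));print("handle",r,cv2.boxPoints(r))
v=im.copy();v[m>0]=(0,255,0);v[b>0]=(0,0,255)
cv2.imwrite("pics/m1.png",cv2.resize(v[165:305,170:370],None,fx=4,fy=4))
E
```

```text
camtop [ 0.3072 -0.0527  1.5397] side [0.1177 0.6734 0.549 ]
board ((0.46034109592437744, -0.036724939942359924), (0.10068635642528534, 0.329529345035553), 15.029023170471191) [[ 0.369   0.1093]
 [ 0.4544 -0.2089]
 [ 0.5517 -0.1828]
 [ 0.4662  0.1355]]Traceback (most recent call last):
  File "<stdin>", line 15, in <module>
ValueError: max() iterable argument is empty
```

```bash
python3 - <<'E'
from h import *
np.set_printoptions(precision=4,suppress=True)
c=bot.read_camera("top");s=bot.read_camera("side")
im=c["pixels"];hsv=cv2.cvtColor(im,cv2.COLOR_BGR2HSV)
a=np.radians(15.03);O=np.array([.4603,-.0367]);Rr=np.array([[np.cos(a),-np.sin(a)],[np.sin(a),np.cos(a)]])
roi=np.zeros(im.shape[:2],np.uint8);roi[245:272,250:320]=255
for th in (60,75,90):
    b=cv2.inRange(hsv,(0,0,0),(179,110,th))&roi
    b=cv2.morphologyEx(b,cv2.MORPH_CLOSE,np.ones((5,5)))
    cs=cv2.findContours(b,0,1)[0]
    if not cs: continue
    k=max(cs,key=cv2.contourArea)
    X=cast(c,k[:,0,:],0.046)
    r=cv2.minAreaRect(X[:,:2].astype(np.float32));print(th,r)
    L=(X[:,:2]-O)@Rr;print("rest frame min/max",L.min(0),L.max(0))
v=im.copy();v[b>0]=(0,0,255)
cv2.imwrite("pics/m2.png",cv2.resize(v[165:305,170:370],None,fx=4,fy=4))
# vase rim: fit in top zoom & side
v=cv2.resize(im[165:225,165:235],None,fx=8,fy=8,interpolation=cv2.INTER_CUBIC);cv2.imwrite("pics/vt.png",v)
v=cv2.resize(s["pixels"][260:345,115:185],None,fx=7,fy=7,interpolation=cv2.INTER_CUBIC);cv2.imwrite("pics/vs.png",v)
E
```

```text
60 ((0.4192122220993042, 0.07326042652130127), (0.0, 0.0), 0.0)
rest frame min/max [-0.0112  0.1169] [-0.0112  0.1169]
75 ((0.44437018036842346, 0.015933528542518616), (0.021712269634008408, 0.15612441301345825), 15.038594245910645)
rest frame min/max [-0.0126 -0.0231] [0.0091 0.133 ]
90 ((0.4445036053657532, 0.014570832252502441), (0.0228843055665493, 0.15883266925811768), 15.075474739074707)
rest frame min/max [-0.0134 -0.0258] [0.0095 0.133 ]
```

View pics/m2.png

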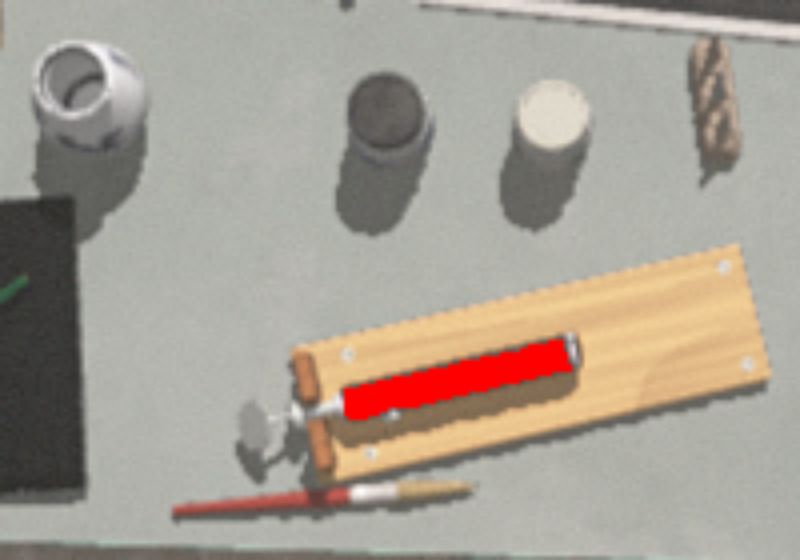

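View pics/vt.png

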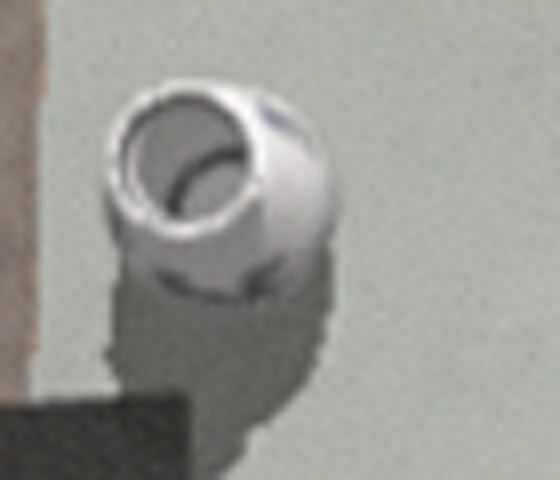

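View pics/vs.png

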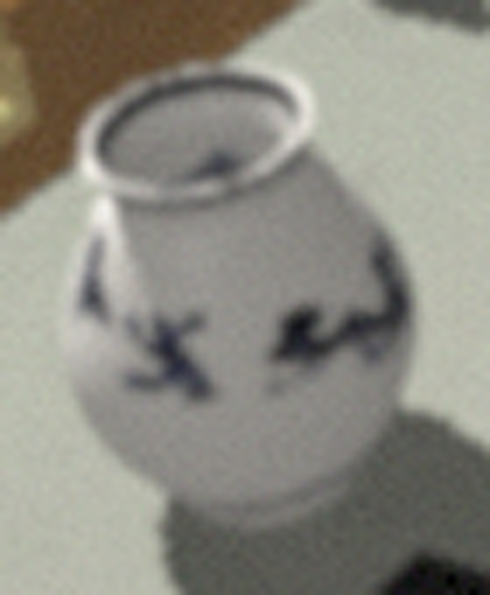

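```bash
cat >> h.py <<'E'
from scipy.spatial.transform import Rotation as Ro
a=np.radians(15.05);O=np.array([.4603,-.0367]);Rr=np.array([[np.cos(a),-np.sin(a)],[np.sin(a),np.cos(a)]])
def W(x,y,z): return np.r_[O+Rr@[x,y],z]
def down(yaw,flip=0):  # jaw x-axis at yaw (+pi)
    y=yaw+np.pi*flip; X=np.array([np.cos(y),np.sin(y),0]);Z=np.array([0,0,-1.]);return Ro.from_matrix(np.c_[X,np.cross(Z,X),Z]).as_rotvec()
E
python3 - <<'E'
from h import *
np.set_printoptions(precision=4,suppress=True)
c=bot.read_camera("top");s=bot.read_camera("side")
vt=cast(c,[183/8+165-.4,158/8+165-.4],.105);vs=cast(s,[197/7+115-.4,132/7+260-.4],.105);print("vase",vt,vs)
# rim widths
print("rim dia",np.linalg.norm(np.diff(cast(c,[[105/8+165,158/8+165],[262/8+165,158/8+165]],.105),axis=0)))
# mirror check and button check
print("glass px", proj(c,W(0,.197,.030)),proj(s,W(0,.197,.030)),"button px",proj(s,W(-.018,.104,.03)),proj(c,W(-.018,.104,.03)))
V=vt[0,:2]
for f in (0,1):
    for n,p,r in [("btn",W(-.001,.104,.12),a),("btnlow",W(-.001,.104,.018),a),("drawn",W(-.001,-.018,.018),a),("grip",W(0,-.078,.018),a)]+[(f"fin{d}",np.r_[V-.273*np.array([-np.sin(np.radians(d)),np.cos(np.radians(d))]),.14],np.radians(d)) for d in (15,0,-10,-20,-30)]:
        print(f,n,p,bot.inverse_kinematics(p,down(r,f)))
E
```

```text
vase [[0.6359 0.2799 0.105 ]] [[0.6325 0.2829 0.105 ]]
rim dia 0.05312743241627954
glass px [[233.6176 271.1664]] [[301.4816 311.3774]] button px [[322.6211 281.3884]] [[267.4845 269.7708]]
0 btn [0.4323 0.0635 0.12  ] [-0.1322 -0.1115  2.0674 -0.      1.1857 -0.3949]
0 btnlow [0.4323 0.0635 0.018 ] [-0.1322  0.0711  2.1253 -0.      0.9452 -0.3949]
0 drawn [ 0.464  -0.0543  0.018 ] [-0.3761  0.1458  2.0427 -0.      0.9531 -0.6388]
0 grip [ 0.4806 -0.112   0.018 ] [-0.4745  0.2078  1.9701 -0.      0.9637 -0.7371]
0 fin15 [0.7066 0.0162 0.14  ] [-0.1476  0.551   1.2493 -0.      1.3413 -0.4094]
0 fin0 [0.6359 0.0069 0.14  ] [-0.1788  0.3745  1.4877 -0.      1.2793 -0.1788]
0 fin-10 [0.5885 0.011  0.14  ] [-0.1864  0.2587  1.6325 -0.      1.2504 -0.0118]
0 fin-20 [0.5426 0.0234 0.14  ] [-0.1796  0.1456  1.764  -0.      1.232   0.1695]
0 fin-30 [0.4994 0.0435 0.14  ] [-0.1547  0.0385  1.8792 -0.      1.2239  0.3689]
1 btn [0.4323 0.0635 0.12  ] [-0.1322 -0.1115  2.0674 -0.      1.1857  2.7467]
1 btnlow [0.4323 0.0635 0.018 ] [-0.1322  0.0711  2.1253 -0.      0.9452  2.7467]
1 drawn [ 0.464  -0.0543  0.018 ] [-0.3761  0.1458  2.0427 -0.      0.9531  2.5028]
1 grip [ 0.4806 -0.112   0.018 ] [-0.4745  0.2078  1.9701 -0.      0.9637  2.4044]
1 fin15 [0.7066 0.0162 0.14  ] [-0.1476  0.551   1.2493 -0.      1.3413  2.7322]
1 fin0 [0.6359 0.0069 0.14  ] [-0.1788  0.3745  1.4877  0.      1.2793  2.9628]
1 fin-10 [0.5885 0.011  0.14  ] None
1 fin-20 [0.5426 0.0234 0.14  ] [-0.1796  0.1456  1.764  -0.      1.232  -2.9721]
1 fin-30 [0.4994 0.0435 0.14  ] [-0.1547  0.0385  1.8792 -0.      1.2239 -2.7727]
```

Predicted glass and button pixels match the images within 1–2 px, and the two vase estimates agree to about 4 mm. I'll move to the button and squeeze.

```bash
python3 - <<'E'
from h import *
np.set_printoptions(precision=4,suppress=True)
bot.set_gripper(.55,25)
bot.goto(W(-.001,.104,.16),down(a))
print(bot.current_ee_pos(),bot.current_clock())
bot.line_to(W(-.001,.104,.018),max_speed=.08)
print(bot.current_ee_pos(),bot.current_contact_force(),bot.current_opening())
for n in ("top","side"): cv2.imwrite(f"pics/{n}1.png",bot.read_camera(n)["pixels"])
t=bot.read_camera("side")["pixels"][200:360,110:370];cv2.imwrite("pics/side1z.png",cv2.resize(t,None,fx=3,fy=3))
print(bot.current_clock())
E
```

```text
[0.4327 0.0629 0.1602] 3.525
[0.4327 0.0634 0.0184] [-0.4914  0.3318  0.2763] 0.5527405254723069
5.6
```

View pics/side1z.png

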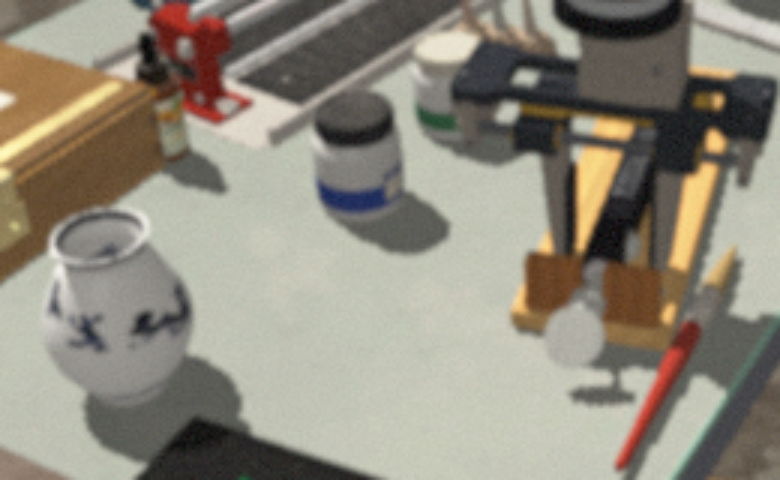

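The fingers straddle the handle at the button (one on each side, zoom px about 560 and 665) without touching anything. Next comes the squeeze.

```bash
python3 - <<'E'
from h import *
np.set_printoptions(precision=4,suppress=True)
bot.set_gripper(0,25); bot.hold(.4)
o=bot.current_opening();print("width mm",o*92,bot.current_contact_force(),bot.current_ee_pos())
if .0245<o*.092<.0275:
    for d in (.03,.09,.115,.1205,.1225):
        bot.line_to(W(-.001,.104-d,.018),max_speed=.06)
        L=Rr.T@(bot.current_ee_pos()[:2]-O); F=bot.current_contact_force()
        print(d,L,"F local",Rr.T@F[:2],F[2],bot.current_opening()*92)
for n in ("top","side"): cv2.imwrite(f"pics/{n}2.png",bot.read_camera(n)["pixels"])
t=cv2.imread("pics/top2.png")[165:305,170:370];cv2.imwrite("pics/top2z.png",cv2.resize(t,None,fx=4,fy=4))
print(bot.current_clock())
E
```

```text
width mm 24.105109805448862 [0.7875 1.1186 0.1667] [0.4324 0.0635 0.018 ]
6.6167
```

View pics/top2z.png

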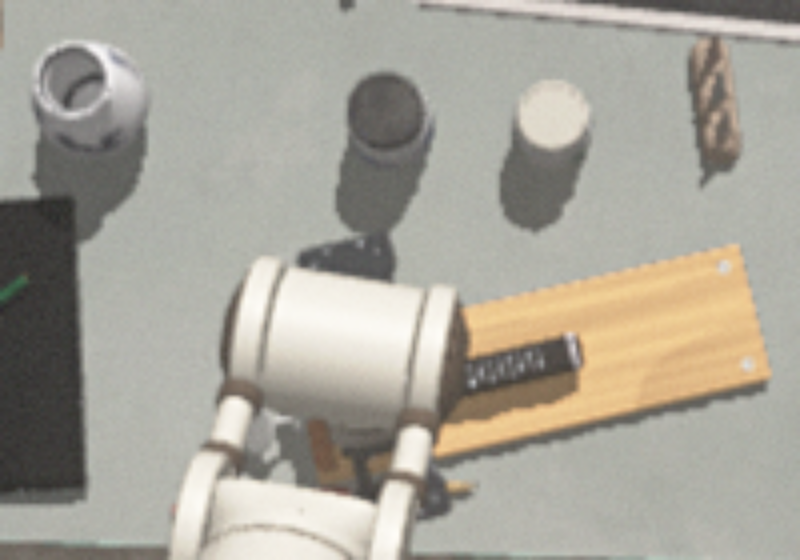

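The width reads 24.1 mm where about 26 was expected. Before drawing, I'll test with a light grip to tell whether the pads are on the button. It should then read about 29–30 mm.

```bash
python3 - <<'E'
from h import *
np.set_printoptions(precision=4,suppress=True)
bot.set_gripper(.5,3); bot.hold(.1); print(bot.current_opening()*92)
for f in (3,6,10,25,40):
    bot.set_gripper(0,f); bot.hold(.3); print(f,bot.current_opening()*92,Rr.T@bot.current_contact_force()[:2])
s=bot.read_camera("side")["pixels"][225:325,260:370];cv2.imwrite("pics/side3z.png",cv2.resize(s,None,fx=6,fy=6,interpolation=cv2.INTER_CUBIC))
print(bot.current_clock())
E
```

```text
45.94300852288838
3 29.6383868732031 [-0.1866 -0.1717]
6 25.65405546820456 [0.5548 0.4905]
10 25.274330736526135 [ 0.2159 -0.2367]
25 24.148064854559475 [-0.0646  0.0844]
40 23.57701002554537 [ 0.5735 -0.2426]
9.95
```

View pics/side3z.png

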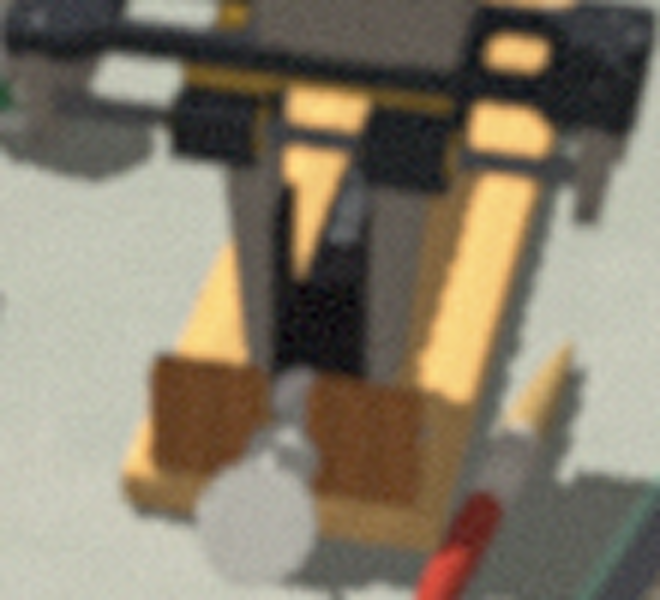

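The width goes from 29.6 mm at 3 N to 25.6 mm at 6 N. So the pads are on the button and it goes in; the rest is finger compliance. Drawing back now.

```bash
python3 - <<'E'
from h import *
np.set_printoptions(precision=4,suppress=True)
bot.set_gripper(0,30); bot.hold(.2)
for d in (.03,.09,.115,.1205,.1225):
    bot.line_to(W(-.001,.104-d,.018),max_speed=.06)
    L=Rr.T@(bot.current_ee_pos()[:2]-O); F=bot.current_contact_force()
    print(d,L,"F local",Rr.T@F[:2],F[2],bot.current_opening()*92)
for n in ("top","side"): cv2.imwrite(f"pics/{n}4.png",bot.read_camera(n)["pixels"])
t=cv2.imread("pics/top4.png")[165:305,170:370];cv2.imwrite("pics/top4z.png",cv2.resize(t,None,fx=4,fy=4))
s=cv2.imread("pics/side4.png")[200:360,200:380];cv2.imwrite("pics/side4z.png",cv2.resize(s,None,fx=4,fy=3.7,interpolation=cv2.INTER_CUBIC))
print(bot.current_clock())
E
```

```text
0.03 [-0.001   0.0733] F local [-0.7534 -1.2053] 2.2176109553710073 24.056031683056386
0.09 [-0.001   0.0141] F local [0.5389 3.0553] 4.381858241208842 23.815307741676644
0.115 [-0.0009 -0.0118] F local [ 0.2166 -0.8891] 1.9133497455315673 24.275667890231144
0.1205 [-0.0009 -0.0166] F local [ 0.9448 -0.0517] 2.5118490563404836 23.938676509704496
0.1225 [-0.001 -0.018] F local [0.8068 4.2446] 5.22101946900265 23.973771229015604
13.3333
```

View pics/side4z.png

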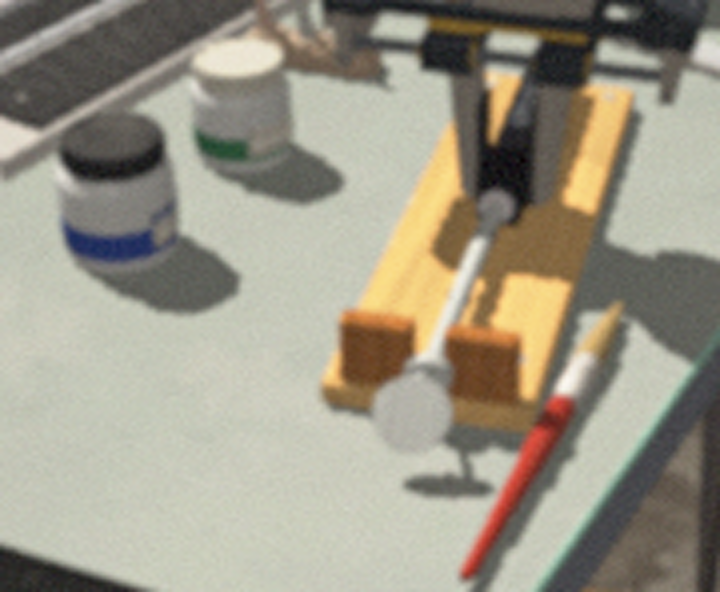

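View pics/top4z.png

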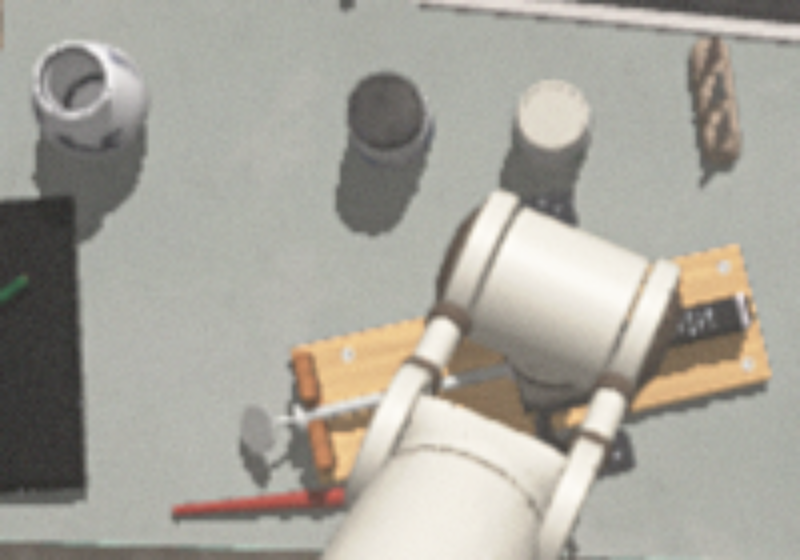

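```bash
python3 - <<'E'
from h import *
np.set_printoptions(precision=4,suppress=True)
for d in (.1235,.1245,.1255):
    bot.line_to(W(-.001,.104-d,.018),max_speed=.02); bot.hold(.1)
    L=Rr.T@(bot.current_ee_pos()[:2]-O); F=np.mean([bot.current_contact_force() for _ in range(5)],0)
    print(d,L,"F local",Rr.T@F[:2],F[2])
    if (Rr.T@F[:2])[1]>8: break
bot.set_gripper(.55); bot.hold(.4)
print(bot.current_contact_force(),bot.current_opening(),bot.current_clock())
bot.line_to(W(-.001,.104-d,.10),max_speed=.15)
np.save("d.npy",d)
for n in ("top","side"): cv2.imwrite(f"pics/{n}5.png",bot.read_camera(n)["pixels"])
t=cv2.imread("pics/top5.png")[215:295,220:370];cv2.imwrite("pics/top5z.png",cv2.resize(t,None,fx=5,fy=5,interpolation=cv2.INTER_CUBIC))
s=cv2.imread("pics/side5.png")[200:330,270:380];cv2.imwrite("pics/side5z.png",cv2.resize(s,None,fx=4.5,fy=4.5,interpolation=cv2.INTER_CUBIC))
print(bot.current_clock())
E
```

```text
0.1235 [-0.0011 -0.0188] F local [0.3976 4.8956] 5.422111182635608
0.1245 [-0.0011 -0.0188] F local [-0.0215  8.6443] 8.507582475689063
[ 0.2317 -0.0312 -0.9527] 0.5487041317513613 15.0
15.8
```

View pics/side5z.png

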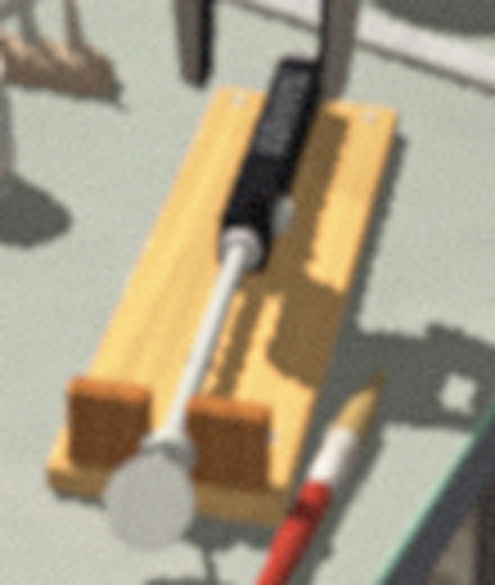

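View pics/top5z.png

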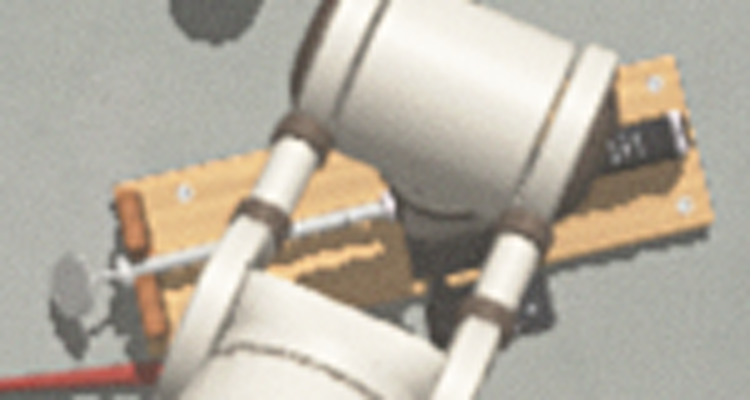

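The end stop was felt: the TCP stalled while the force rose to 8.6 N. After release the button shows proud at side zoom (285,212). Next I'll check the handle position and take the carrying grip.

```bash
python3 - <<'E'
from h import *
np.set_printoptions(precision=4,suppress=True)
c=bot.read_camera("top");s=bot.read_camera("side")
print("tail local",Rr.T@(cast(c,[686/5+220,125/5+215],.04)[0,:2]-O))
print("button pred",(proj(s,W(-.018,-.0188,.03))-[270,200])*4.5)
bot.line_to(W(0,-.079,.10),max_speed=.15)
bot.line_to(W(0,-.079,.018),max_speed=.08)
print(bot.current_contact_force())
bot.set_gripper(0,45); bot.hold(.3)
print("width",bot.current_opening()*92,bot.current_contact_force(),bot.current_clock())
bot.line_to(W(0,-.0755,.018),max_speed=.02); bot.hold(.1)
F=bot.current_contact_force();print("eased",Rr.T@(bot.current_ee_pos()[:2]-O),Rr.T@F[:2],F[2],bot.current_clock())
s=bot.read_camera("side");cv2.imwrite("pics/side6.png",s["pixels"])
cv2.imwrite("pics/side6z.png",cv2.resize(s["pixels"][200:330,270:380],None,fx=4.5,fy=4.5,interpolation=cv2.INTER_CUBIC))
E
```

```text
tail local [ 0.0048 -0.1601]
button pred [[290.2541 213.7646]]
[-0.0955  0.4986 -1.0456]
width 23.424899213391566 [1.4475 0.5119 2.891 ] 18.4333
eased [ 0.0002 -0.0756] [-0.197  -1.1307] 4.905115732916963 18.8583
```

View pics/side6z.png

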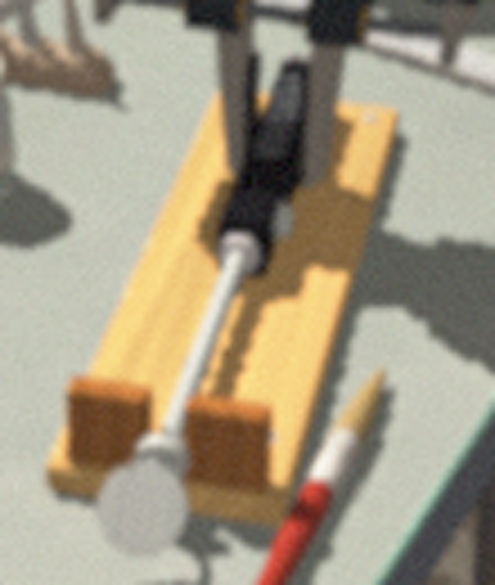

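The button is out, and the head moved forward by about 2 px, or roughly 3 mm. I'll ease it 1 mm further, then lift slowly while watching the forces.

```bash
python3 - <<'E'
from h import *
np.set_printoptions(precision=4,suppress=True)
bot.line_to(W(0,-.0744,.018),max_speed=.02)
for z in (.024,.05,.09,.16):
    bot.line_to(W(0,-.0744,z),max_speed=.05)
    F=bot.current_contact_force();print(z,Rr.T@F[:2],F[2],bot.current_opening()*92)
bot.hold(.2)
for n in ("top","side"): cv2.imwrite(f"pics/{n}7.png",bot.read_camera(n)["pixels"])
print(bot.current_ft_torque(),bot.current_clock())
E
```

```text
0.024 [0.8238 0.9023] -2.2805010623501882 23.64382707341243
0.05 [-0.0813  0.8411] -2.568626829193305 23.92738190990245
0.09 [-0.3944  0.8627] -1.7522989424833642 23.62903469275994
0.16 [ 0.035  -0.6445] -2.0982232272629924 23.800516136283516
[-0.118  -0.1066  0.0288] 22.8917
```

View pics/side7.png

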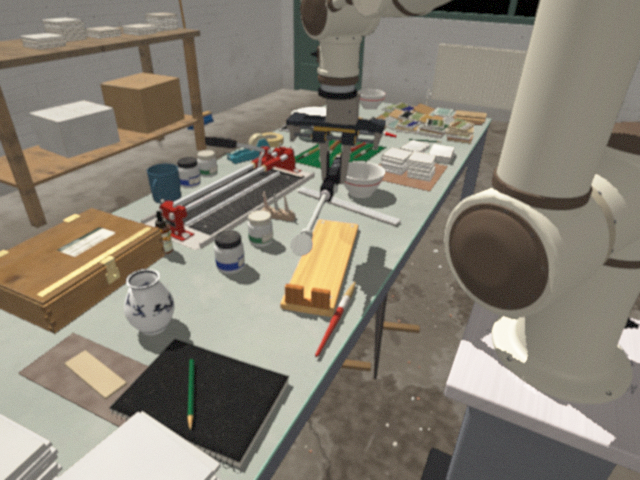

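View pics/top7.png

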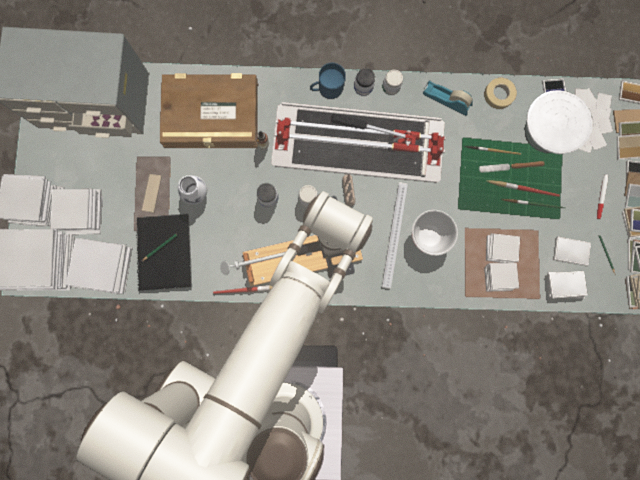

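```bash
python3 - <<'E'
from h import *
np.set_printoptions(precision=4,suppress=True)
c=bot.read_camera("top");s=bot.read_camera("side")
g=W(0,-.0744+.273,.172);print("pred",g,proj(c,g),proj(s,g))
P=lambda k:np.diag([1,1,1])@np.array([[k["fx"],0,k["cx"]],[0,k["fy"],k["cy"]],[0,0,1]])@np.c_[k["R"],k["t"]]
cv2.imwrite("pics/z8.png",np.hstack([cv2.resize(c["pixels"][240:295,205:275],None,fx=5.5,fy=6),cv2.resize(s["pixels"][160:260,280:350],None,fx=5.5,fy=3.3)]))
hs=cv2.cvtColor(s["pixels"],cv2.COLOR_BGR2HSV)
V=np.array([.634,.281])
for d in(-15,-20,-25):
    r=np.radians(d);p=np.r_[V-.273*np.array([-np.sin(r),np.cos(r)]),.152];print(d,p,bot.inverse_kinematics(p,down(r)))
E
```

```text
pred [0.4087 0.1551 0.172 ] [[225.533  267.3041]] [[301.3125 243.0845]]
-15 [0.5633 0.0173 0.152 ] [-0.1837  0.1842  1.6952 -0.      1.2623  0.0781]
-20 [0.5406 0.0245 0.152 ] [-0.1782  0.1277  1.7587 -0.      1.2552  0.1709]
-25 [0.5186 0.0336 0.152 ] [-0.1681  0.0726  1.8182 -0.      1.2508  0.2682]
```

View pics/z8.png

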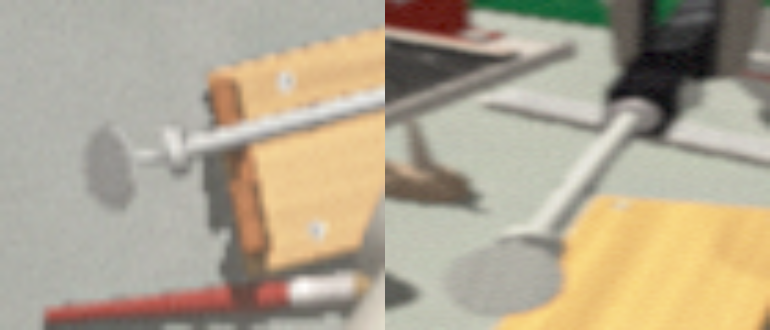

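Observed head pixels, top (225,267.5) and side (301.8,243.3), match the prediction, so the mirror is level with the rod fully out. Moving over the vase.

```bash
python3 - <<'E'
from h import *
np.set_printoptions(precision=4,suppress=True)
V=np.array([.634,.281]);r=np.radians(-20)
p=np.r_[V-.273*np.array([-np.sin(r),np.cos(r)]),.152]
bot.line_to(np.r_[p[:2],.16],down(r),max_speed=.05)
bot.line_to(p,max_speed=.05);bot.hold(.5)
print(bot.current_ee_pos(),p,bot.current_opening()*92,bot.current_contact_force(),bot.current_clock())
c=bot.read_camera("top");s=bot.read_camera("side");g=np.r_[V,.164]
pt=(proj(c,g)-[165,160])*[5.5,6];ps=(proj(s,g)-[110,230])*[4.8,5]
print("pred",pt,ps)
cv2.imwrite("pics/z9.png",np.hstack([cv2.resize(c["pixels"][160:260,165:235],None,fx=5.5,fy=6),cv2.resize(s["pixels"][230:350,110:190],None,fx=4.8,fy=5)]))
cv2.imwrite("pics/side9.png",s["pixels"])
E
```

```text
[0.5407 0.0245 0.1521] [0.5406 0.0245 0.152 ] 23.614248757675668 [ 0.0419 -0.5455 -2.4393] 26.875
pred [[ 93.8348 118.9714]] [[124.6365  86.0287]]
```

View pics/z9.png

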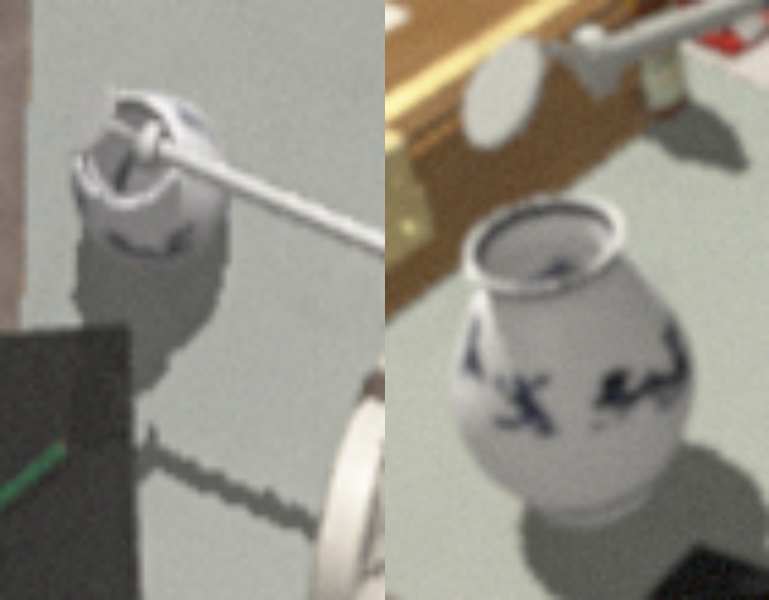

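View pics/side9.png

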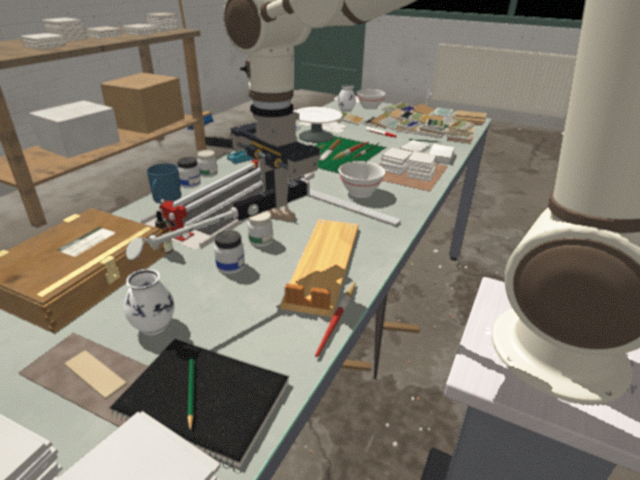

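The side view shows the head at crop (120,92) against a predicted (124,86), and the collar in the top view is where expected. The vase and the other objects are unmoved, so I'm handing in.

```bash
python3 - <<'E'
from h import *
bot.hold(.3);print(abs(bot.current_joint_vel()).max(),bot.current_opening()*92,bot.current_clock())
bot.job_done()
E
```

```text
0.002316462888775304 23.550346876154986 27.275
the job is handed in; nothing more can be done
```

I handed the job in at 27.3 s of the 48 s allowed, with the mirror held level and still over the vase's mouth. The hand-in gives no verdict, so what follows is from my own checks.

- **Button:** I squeezed the handle at the button at up to 40 N. The width read about 24 mm where I expected 26. Gripping again at lower force gave 29.6 mm at 3 N and 25.6 mm at 6 N, so the button was going in and the rest was give in the fingers. That test let the button out once before the draw.
- **Draw:** I drew the handle straight back until the end stop was felt: the arm stalled while the force rose to 8.6 N. On release, the picture showed the button standing proud.
- **Lift:** I took the handle 60 mm behind the button at 45 N, eased it forward about 4.6 mm and lifted it out cleanly. The head was within about 1 px of where it should be in both cameras, so the rod was fully out and the mirror not sagging.
- **Final pose:** The mirror centre is calculated at 0.164 m, about 59 mm above the rim, with its lower edge about 45 mm above it. In the side picture the head is within about 1–2 px of its predicted place. In the top view the glass blends into the rim, so I could only check the collar there.
- **Surroundings:** The vase and the other objects looked unmoved by eye; I did not measure them again.

The two camera estimates of the vase axis differed by about 4 mm. I used their mean, which is well inside the 30 mm allowed.

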